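Gather the casing bolts in the lip corner of the parts tote

ROBOT

A 7-joint arm with a two-finger parallel gripper is mounted at the origin on the work surface. World frame = base frame: x ahead of the robot, y to its left, z up, the work surface at z = 0. Lengths are in m, angles in degrees, forces in N, time in s.
With the tool pointing down it reaches from about 0.35 to 0.775 m from the base axis. Payload 3.1 kg.
Tool frame: the origin (TCP) lies on the centre line of the jaws, within the pads' length; the fingertips stand 17 mm ahead of it and the grasp point (between the pads) lies 2 mm behind it (robot.tip_reach is the distance from the TCP to the fingertips, in m); z points along the fingers, y is the direction in which the jaws open and shut (so a half turn about z gives the same grasp; the last joint's range is limited). The gripper opens to 85 mm and grips with 20 to 120 N. Pads are 22 mm wide; open, the fingers measure 114 mm over their backs; the gripper's body (76 mm by 85 mm) begins 54 mm behind the grasp point. The pads swing forward as they close: fully open they stand 13 mm farther back than shut.
Start: joints at [-72.233, 17.813, 0.802, 86.603, -0.252, 75.585, -1.558], TCP at [0.189, 0.516, 0.248] pointing down, gripper open.
Joint ranges: [-154.91, 154.91], [-16.99, 109.72], [-72.82, 74.43], [7.12, 147.25], [-82.49, 262.49], [11.32, 116.49], [-174.64, 174.64]. Speed limits (degrees/s): [159.86, 159.86, 180, 180, 180, 180, 180].

INTERFACE

Orientations are given as [roll, pitch, yaw] about the fixed x, y, z axes, in that order (R = Rz(yaw) Ry(pitch) Rx(roll)).
In Python, from station import robot, fingers, vision, workorder, recognise gives the robot as it stands. Calls block until the motion is done:
- robot.move_to(position, orientation): joint-space move of the TCP to a pose.
- robot.line_to(position, orientation=None, velocity=0.15, f_stop=None): straight line of the TCP; orientation=None keeps the orientation; velocity is the mean speed in m/s. With f_stop (N) it stops when the force on the tool has changed by that much, and returns True; else False.
- robot.move_j(angles): joint-space move.
- fingers.gripper_to(opening, force=None): opening from 0.0 (shut) to 1.0 (fully open); force is the grip in N (None keeps the last); returns when the fingers have stopped.
- robot.pause(seconds).
- robot.inverse_kinematics(position, orientation): joint angles nearest the present ones, or None.
- vision.grab_frame(name): name is "scene" or "top" or "wrist"; returns the picture (420x560x3 uint8, red, green, blue); there is no depth.
- vision.calibration(name): a dict with "mtx" (3x3 intrinsics, pixels), "k1" (the pictures are not rectified: a ray, as slopes to the right and down, at radius r is drawn at 1 + k1 r^2 times it, then the intrinsics apply), "extrinsics" (4x4, takes a point from world to camera coordinates); the wrist camera has in their place "T_tool_cam" (4x4, takes a point from camera to tool coordinates, whose origin is the TCP and whose axes are the flange's). Camera axes: x right, y up, looking along -z (the intrinsics and any distortion apply to the point x, -y, -z); pixel columns grow to the right and rows downward; lengths in m; the calibration is good to about 2 mm. A picture is of the moment at which its call begins: read the wrist's pose just before it. calibration takes no time and is no camera call.
A pose or a line that the arm cannot do raises robot.PlanningError and nothing moves.
- workorder.close_job(): hands the job in, once; it reports no verdict.
Trained networks look in the newest picture that a camera, given by its name, has taken for a name from the list of things; names that differ only in an ending like _2 or _b are one class to them, and where a whole thing is asked for, a point or a joint stands for the part that bears it (a point fixed in the world has none). Each returns a list of dicts, best first, with "p" (0 to 1); they miss things now and then, are a little off and sometimes report something else, mostly with a low value. They report only what shows in the picture. A call takes as long as a camera call.
- recognise(label, camera): "rect" ([centre column, centre row, width, height] in pixels, round what is visible of it).
Readings, each from a call of its own:
- robot.current_time_s(): time.
- robot.current_joint_positions(): joint angles.
- robot.current_dq(): joint speeds.
- robot.current_joint_torque(): joint torques, N m.
- robot.current_tool_pos(): TCP position.
- robot.current_eef_rot(): TCP orientation.
- robot.current_contact_force(): force on the tool from outside, world axes, zero at the start.
- robot.current_torque(): the same for the moment, N m.
- robot.current_finger_gap(): opening from 0.0 (shut) to 1.0 (fully open).
Only numpy, scipy, OpenCV 4.12 (cv2) and the standard library are available. Lean on these libraries where they do the work, as an engineer would, in place of code of your own. Each camera call takes 0.05 s, during which the arm holds its last target. There are 200 camera calls.

TASK

Two casing bolts are still lying on the bench beside the grey parts tote: put both of them into the tote with the other three. Then take hold of the tote and tip it so that all five bolts slide down into the corner with the pouring lip, without tipping any bolt out and without leaning the tote against anything, and end your program while still holding it tilted and still (its low corner may rest on the bench), so that I can scoop the bolts out. Leave the tools where they are.

Things in the scene. Friction and masses are not known exactly. Their poses are not given: they have to be found in the camera images.
- tote: Open parts tote of smooth grey plastic, oily inside, loose on the bench; 0.28 kg empty, give or take a fifth. 230 (its x) x 170 (its y) x 70 mm tall, walls 4 mm, floor 5 mm thick, with a boxed rim round the top (242 x 182 mm over the rim). Only its (-x, +y) corner has a pouring lip. Origin: centre of the underside; z up.
- end_rim (a point): Middle of the top of the rim on the tote's +x end wall (116 mm to +x of the tote's centre, 70 mm up). The rim is 10 mm thick (wall included; 6 mm stand out beyond the wall) and 22 mm tall; it can be pinched from above anywhere, one finger inside, one outside. 60 N or more keeps it from turning in the fingers.
- lip_corner (a point): Inner bottom corner of the tote below the pouring lip (111 mm to -x, 81 mm to +y of the tote's centre, 5 mm up). Here the rim is cut away for 26 mm along both walls and a V-shaped pouring lip sticks out 23 mm beyond the corner; the wall below it is 50 mm high.
- high_corner (a point): Outer bottom corner of the tote diagonally across from the lip (115 mm to +x, 85 mm to -y of the tote's centre, on the underside): the corner that rises when the tote is tipped towards the lip.
- bolt1: Steel flanged hex casing bolt that starts in the tote, 31 mm long: hex head 17 mm across and 8 mm long, flange 24 mm in diameter and 3 mm thick, shank 12 mm in diameter and 20 mm long; 36 g. Origin on its axis, half way along (15.5 mm from either end; the shank begins 4.5 mm towards the head); x points along the axis from head to tip.
- bolt2: Steel flanged hex casing bolt that starts in the tote, 31 mm long: hex head 17 mm across and 8 mm long, flange 24 mm in diameter and 3 mm thick, shank 12 mm in diameter and 20 mm long; 36 g. Origin on its axis, half way along (15.5 mm from either end; the shank begins 4.5 mm towards the head); x points along the axis from head to tip.
- bolt3: Steel flanged hex casing bolt that starts in the tote, 31 mm long: hex head 17 mm across and 8 mm long, flange 24 mm in diameter and 3 mm thick, shank 12 mm in diameter and 20 mm long; 36 g. Origin on its axis, half way along (15.5 mm from either end; the shank begins 4.5 mm towards the head); x points along the axis from head to tip.
- stray_a: The same kind of bolt (see bolt1), lying on the bench to the left or right of the tote at the start. It rests on its flange and its tip, the axis 17 degrees from level with the tip low, the origin 10 mm above the bench; it can be pinched from above across the 12 mm shank or the flange. Its place may be swapped with the other stray bolt's or a socket's.
- stray_b: The same kind of bolt (see bolt1), lying on the bench to the left or right of the tote at the start. It rests on its flange and its tip, the axis 17 degrees from level with the tip low, the origin 10 mm above the bench; it can be pinched from above across the 12 mm shank or the flange. Its place may be swapped with the other stray bolt's or a socket's.
- socket_a: Bystander: impact socket standing upright on the bench, 32 mm in diameter, 68 mm tall. Origin: centre of its underside.
- socket_b: Bystander: impact socket standing upright on the bench, 28 mm in diameter, 62 mm tall. Origin: centre of its underside.
- pliers: Bystander: long-nosed pliers lying flat on the left, 203 mm long, 62 mm wide, 15 mm high. Origin under the pivot; x towards the jaws (68 mm; the handles reach 142 mm back).
- circlip_pliers: Bystander: circlip pliers lying flat on the right, 178 mm long, 62 mm wide, 15 mm high. Origin under the pivot; x towards the jaws (46 mm; the handles reach 132 mm back).
- scraper: Bystander: gasket scraper with a wooden handle lying flat on the right, 193 x 36 x 18 mm. Origin under the joint of handle and blade; x towards the blade.
- marker: Bystander: white marker pen lying at the back right, 135 mm long, 13 mm thick. Origin under its middle; x towards the cap.
- valve_block: Fixed: cast aluminium valve block with eight solenoids at the back of the bench, about 245 x 300 x 50 mm. Origin: middle of its front edge, on the bench.
- control_unit: Fixed: black control unit in a moulded frame at the back left, about 200 x 310 mm, 30 mm high (connector 76 mm). Origin: middle of its front edge, on the bench.
- tote_mid (a point): Middle of the tote, 30 mm above its underside, on its vertical axis. The bolts begin to slide on the oily floor at a tilt of 10 to 14 degrees; to run on along a wall they need about 25 degrees, downhill at 45 degrees to both walls, towards the lip corner (more if it is askew); 30 to 35 degrees moves them all.

How it is judged (in metres and radians):
On the way:
1. both stray bolts lie in the tote, which stands level (x of stray_a in the frame of tote between -0.113 and 0.113 m and y of stray_a in the frame of tote between -0.083 and 0.083 m and z of stray_a in the frame of tote between 0 and 0.065 m and contact force between the fingers and stray_a below 0.1 N and x of stray_b in the frame of tote between -0.113 and 0.113 m and y of stray_b in the frame of tote between -0.083 and 0.083 m and z of stray_b in the frame of tote between 0 and 0.065 m and contact force between the fingers and stray_b below 0.1 N and angle between tote's own z axis and vertical below 0.1 rad), for 0.2 s.
At the end, for the whole second after the job is handed in: The fingers hold the tote still, tilted 15 to 55 degrees, the corner opposite the lip over 60 mm above the bench; all five bolts rest in the tote, their middles at most 123 mm from the end wall and 103 mm from the side wall that meet at the lip; the tote touches no tool or equipment (angle between tote's own z axis and vertical between 0.26 and 0.96 rad and height (world z) of high_corner above 0.06 m and contact force between the fingers and tote above 2 N and linear speed of each of tote, bolt1, bolt2, bolt3, stray_a, stray_b below 0.03 m/s and angular speed of tote below 0.15 rad/s and x of bolt1 in the frame of tote between -0.115 and 0.012 m and y of bolt1 in the frame of tote between -0.022 and 0.085 m and z of bolt1 in the frame of tote between 0 and 0.065 m and x of bolt2 in the frame of tote between -0.115 and 0.012 m and y of bolt2 in the frame of tote between -0.022 and 0.085 m and z of bolt2 in the frame of tote between 0 and 0.065 m and x of bolt3 in the frame of tote between -0.115 and 0.012 m and y of bolt3 in the frame of tote between -0.022 and 0.085 m and z of bolt3 in the frame of tote between 0 and 0.065 m and x of stray_a in the frame of tote between -0.115 and 0.012 m and y of stray_a in the frame of tote between -0.022 and 0.085 m and z of stray_a in the frame of tote between 0 and 0.065 m and x of stray_b in the frame of tote between -0.115 and 0.012 m and y of stray_b in the frame of tote between -0.022 and 0.085 m and z of stray_b in the frame of tote between 0 and 0.065 m and contact force between tote and socket_a below 0.3 N and contact force between tote and socket_b below 0.3 N and contact force between tote and pliers below 0.3 N and contact force between tote and circlip_pliers below 0.3 N and contact force between tote and scraper below 0.3 N and contact force between tote and marker below 0.3 N and contact force between tote and valve_block below 0.3 N and contact force between tote and control_unit below 0.3 N); the arm keeps its last pose, push and grip.
It fails at once if one of the three bolts in the tote leaves it (distance between any of bolt1, bolt2, bolt3 and tote_mid above 0.16 m).
It fails at once if a tool is pushed more than 3 cm or knocked over (distance of any of socket_a, socket_b, pliers, circlip_pliers, scraper, marker from where it was at the start of the episode above 0.03 m or angle between any of socket_a, socket_b's own z axis and vertical above 0.5 rad).
It also fails if it takes over 64 s, if anything falls off the work surface, if the arm or the gripper's body presses on something with over 40 N, if the wrist force passes 120 N, or if a joint passes its speed limit or range.

## Working session

There is one attempt and no reset: what is moved stays moved. The work goes in short steps, each a Python script; the robot and the scene stay as the last script left them, time stands still between calls to the robot, and variables do not carry over. Pictures are saved under pics/ and viewed, about 8 in all and at most 12, crops included, and the job is handed in when it is done.

```bash
ls; mkdir -p pics; cat > h.py <<'E'
import numpy as np, cv2
from scipy.spatial.transform import Rotation as Rn
from station import robot, fingers, vision, workorder, recognise
def cal(name):
    c=vision.calibration(name)
    if 'extrinsics' in c: T=np.array(c['extrinsics'])
    else:
        W=np.eye(4); W[:3,3]=robot.current_tool_pos(); W[:3,:3]=Rn.from_euler('xyz',robot.current_eef_rot(),degrees=True).as_matrix()
        T=np.linalg.inv(W@np.array(c['T_tool_cam']))
    return np.array(c['mtx']),c['k1'],T
def p2w(px,z,C):
    M,k1,T=C
    d=np.linalg.inv(M)@[px[0],px[1],1]; d=d[:2]
    u=d.copy()
    for _ in range(20): u=d/(1+k1*(u@u))
    R=T[:3,:3]; o=-R.T@T[:3,3]; v=R.T@np.array([u[0],-u[1],-1])
    return o+v*(z-o[2])/v[2]
def w2p(P,C):
    M,k1,T=C; q=T[:3,:3]@P+T[:3,3]; s=np.array([q[0],-q[1]])/-q[2]
    s=s*(1+k1*(s@s)); return (M@[s[0],s[1],1])[:2]
def save(n,img): cv2.imwrite(f'pics/{n}.png',img[:,:,::-1])
E
python3 - <<'E'
from h import *
for n in('top','scene'):
    C=cal(n); im=vision.grab_frame(n); save(n,im)
    for l in('tote','stray_a','socket_a','lip_corner','pliers','circlip_pliers','scraper','marker') if n=='top' else('tote','stray_a'):
        for r in recognise(l,n): print(n,l,round(r['p'],2),np.round(r['rect']),np.round(p2w(r['rect'][:2],0.01,C)[:2],3))
a=cv2.imread('pics/top.png');b=cv2.imread('pics/scene.png');cv2.imwrite('pics/t2.png',cv2.resize(a,(800,600),interpolation=cv2.INTER_CUBIC))
print(vision.calibration('wrist'))
E
```

```text
pics
top tote 0.95 [249. 221.  77.  97.] [0.559 0.066]
top tote 0.68 [234. 199.  12.   6.] [0.626 0.113]
top socket_a 0.46 [158. 256.  12.   7.] [0.447 0.336]
top lip_corner 0.75 [252. 222.  82.  99.] [0.556 0.056]
top pliers 0.89 [102. 280.  21.  70.] [0.371 0.502]
top circlip_pliers 0.96 [449. 203.  29.  51.] [ 0.628 -0.548]
top circlip_pliers 0.57 [154. 211.   9.   6.] [0.583 0.353]
top scraper 0.61 [439. 285.  28.  65.] [ 0.376 -0.514]
top marker 0.66 [403. 182.  14.  38.] [ 0.689 -0.405]
top marker 0.54 [438. 284.  27.  64.] [ 0.378 -0.513]
scene tote 0.78 [316. 212.  90.  89.] [0.539 0.075]
scene stray_a 0.59 [165. 224.  17.  27.] [ 0.555 -0.373]
scene stray_a 0.58 [176. 199.   4.   5.] [ 0.457 -0.354]
scene stray_a 0.55 [412. 220.  10.   5.] [0.588 0.354]
scene stray_a 0.55 [291. 210.  10.  10.] [ 0.524 -0.002]
{'mtx': array([[324.33064844,   0.        , 276.62609789],
       [  0.        , 324.33064844, 209.21746007],
       [  0.        ,   0.        ,   1.        ]]), 'k1': -0.016895746521058765, 'T_tool_cam': array([[ 1.29230510e-04,  9.56410246e-01,  2.92026412e-01,
         7.41742709e-02],
       [ 9.99999780e-01,  6.62287826e-05, -6.59434763e-04,
        -6.20954238e-04],
       [-6.50030717e-04,  2.92026433e-01, -9.56410027e-01,
        -1.24573537e-01],
       [ 0.00000000e+00,  0.00000000e+00,  0.00000000e+00,
         1.00000000e+00]])}
```

View pics/t2.png

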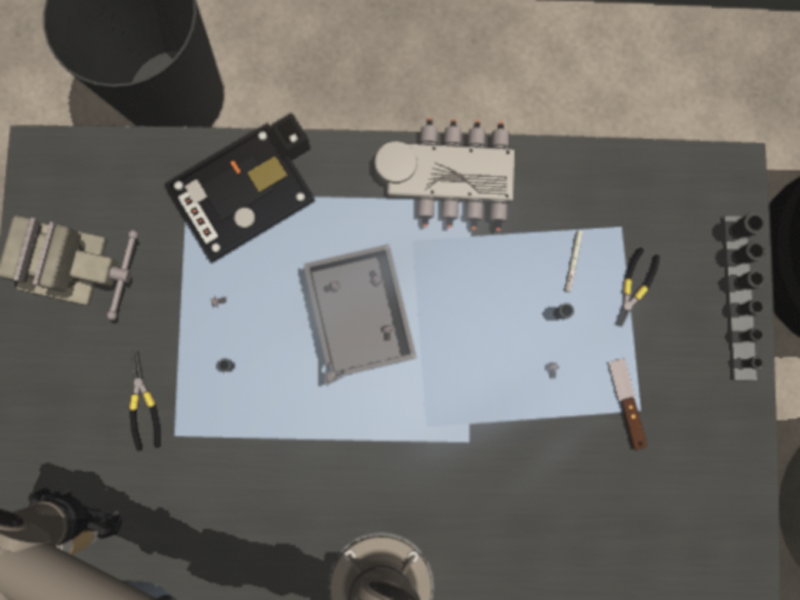

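The top view shows the tote with its lip at bottom-left (325,375 in the 800-px picture). The stray bolts are at (218,301) and (552,370), and the sockets at (225,366) and (563,311). Next I'll take wrist views of both bolts and the tote.

```bash
python3 - <<'E'
from h import *
C=cal('top'); s=.7
L=p2w((218*s,301*s),.01,C); Rr=p2w((552*s,370*s),.01,C); 
print(L,Rr,'sock',p2w((225*s,366*s),.03,C),p2w((563*s,311*s),.03,C),'tote corners',[np.round(p2w((a*s,b*s),.07,C)[:2],3) for a,b in((305,265),(388,247),(414,357),(325,378))])
print(robot.current_eef_rot(),robot.current_time_s())
T=p2w((360*s,312*s),.05,C)
ims=[]
for n,P,h in(('L',L,.16),('T',T,.33),('R',Rr,.16)):
    robot.move_to([P[0],P[1],h],[180,0,0]); robot.pause(.2)
    Cw=cal('wrist'); im=vision.grab_frame('wrist'); np.savez(f'w{n}.npz',im=im,M=Cw[0],k=Cw[1],T=Cw[2]); ims.append(im)
    for l in(('stray_a','socket_a') if n!='T' else('tote','lip_corner','bolt1')):
        for r in recognise(l,'wrist'): print(n,l,round(r['p'],2),np.round(r['rect']),np.round(p2w(r['rect'][:2],0.01,Cw)[:2],3))
    print(robot.current_time_s(),robot.current_joint_positions())
save('w1',cv2.resize(np.hstack([ims[0],ims[2]]),(800,300))); save('w2',ims[1])
E
```

```text
[0.5843655  0.35865506 0.01      ] [ 0.45180237 -0.3536888   0.01      ] sock [0.44625524 0.3336385  0.03      ] [ 0.57591714 -0.37291469  0.03      ] tote corners [array([0.656, 0.17 ]), array([ 0.697, -0.   ]), array([ 0.471, -0.057]), array([0.425, 0.122])]
[1.79998189e+02 2.92608444e-03 1.59849551e+02] 0.6
L stray_a 0.86 [280. 196.  41.  28.] [0.587 0.356]
L socket_a 0.58 [312. 337.  32.  46.] [0.439 0.323]
2.5833 [ -52.58471032   40.39057838   35.52599687   70.67000997  -22.87563983
   75.77912977 -108.08387545]
T tote 0.67 [271. 166. 189. 234.] [0.563 0.064]
T tote 0.61 [304. 105.  18.  28.] [0.643 0.021]
T lip_corner 0.98 [272. 164. 196. 238.] [0.567 0.062]
T bolt1 0.78 [317. 195.  21.  26.] [ 0.523 -0.002]
T bolt1 0.63 [232. 121.  25.  20.] [0.624 0.116]
T bolt1 0.62 [304. 106.  20.  27.] [0.643 0.021]
T bolt1 0.6 [273. 166. 196. 236.] [0.563 0.061]
4.3 [-37.7117686   21.63591879  44.52406861  75.96500212 -14.96820486
  88.32714711 -84.78369555]
R stray_a 0.9 [280. 198.  22.  38.] [ 0.454 -0.356]
R socket_a 0.79 [310.  32.  52.  65.] [ 0.585 -0.378]
6.3167 [ -4.40991385  36.12572731  62.72205248  92.01956522 -33.31692393
  72.62678238 -25.81274856]
```

View pics/w1.png

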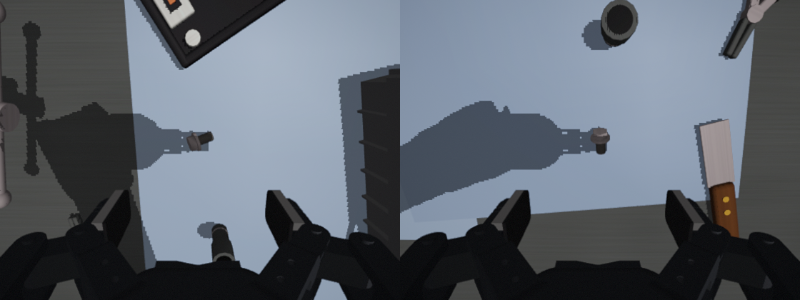

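View pics/w2.png

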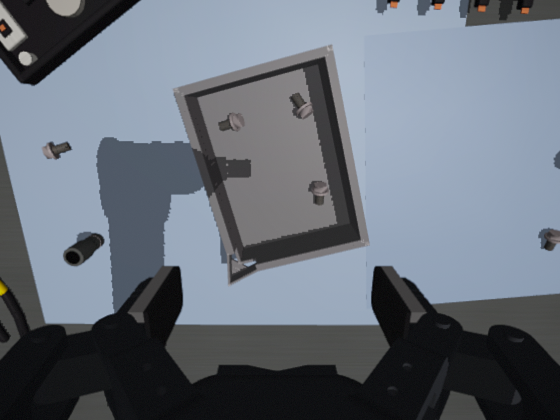

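The wrist views agree with the networks. The left bolt's head is at (269,200) and its tip at (295,189). The right bolt points toward the robot, with its head at (280,183). In the tote view the rim corners are (178,91), (330,47) and (367,243), with the lip at (232,280). I'll pick the right bolt first.

```bash
cat >> h.py <<'E'
def load(n):
    d=np.load(f'w{n}.npz'); return d['M'],float(d['k']),d['T']
def tote():
    C=load('T'); q=[p2w(p,.07,C)[:2] for p in((178,91),(330,47),(367,243))]
    ex=q[1]-q[2]; ey=q[0]-q[1]; yaw=np.arctan2(ex[1],ex[0]); yaw2=np.arctan2(-ey[0],ey[1])
    return (q[0]+q[2])/2,(yaw*.24+yaw2*.18)/.42,(np.linalg.norm(ex),np.linalg.norm(ey),np.degrees([yaw,yaw2]))
def t2w(x,y):
    c,a,_=tote(); return c+np.array([[np.cos(a),-np.sin(a)],[np.sin(a),np.cos(a)]])@[x,y]
def pick(o,ax,yaw,drop):
    a=np.radians(ax); g=np.array(o[:2])+.009*np.array([np.cos(a),np.sin(a)])
    fingers.gripper_to(.55,40); robot.move_to([*g,.10],[180,0,yaw])
    robot.line_to([*g,.020],velocity=.12,f_stop=15); print('z',robot.current_tool_pos())
    fingers.gripper_to(0,60); print('gap mm',robot.current_finger_gap()*85)
    robot.line_to([*g,.20],velocity=.25); print('gap',robot.current_finger_gap()*85)
    d=t2w(*drop); robot.move_to([*d,.20],[180,0,0]); robot.line_to([*d,.045],velocity=.15,f_stop=12)
    fingers.gripper_to(.4); robot.pause(.3); robot.line_to([*d,.20],velocity=.25); print('t',robot.current_time_s())
E
python3 - <<'E'
from h import *
print(tote())
C=load('R'); o=p2w((280,198),.011,C); print(o,p2w((280,183),.0145,C),p2w((281,213),.0055,C))
pick(o,180,0,(-.055,.02))
E
```

```text
(array([0.56643282, 0.05317125]), np.float64(0.2573375858754577), (np.float64(0.23515231781585813), np.float64(0.17338175329316213), array([14.48504642, 15.09010579])))
[ 0.45422701 -0.35628381  0.011     ] [ 0.46835355 -0.35617426  0.0145    ] [ 0.43874778 -0.35732278  0.0055    ]
z [ 0.44569875 -0.35703796  0.02087323]
gap mm 9.078008258174009
gap 9.074458281249443
t 13.4167
```

```bash
python3 - <<'E'
from h import *
C=load('L'); o=p2w((280,196),.011,C); h=p2w((269,200),.0145,C);t=p2w((295,189),.0055,C); d=t-h; ax=np.degrees(np.arctan2(d[1],d[0])); print(o,h,t,ax)
pick(o,ax,ax,(-.03,.02))
c=tote()[0]
robot.move_to([*(c-[.02,0]),.33],[180,0,0]); robot.pause(.3)
Cw=cal('wrist'); im=vision.grab_frame('wrist'); np.savez('wT2.npz',im=im,M=Cw[0],k=Cw[1],T=Cw[2]); save('w3',im)
for r in recognise('bolt1','wrist'): print(round(r['p'],2),np.round(r['rect']),np.round(p2w(r['rect'][:2],0.015,Cw)[:2],3))
E
```

```text
[0.58673152 0.35649715 0.011     ] [0.58405271 0.36601467 0.0145    ] [0.59171713 0.34322408 0.0055    ] -71.41233651056616
z [0.59022802 0.34785722 0.02072121]
gap mm 9.099421927410818
gap 8.514533196130655
t 21.2083
0.91 [228. 107.  23.  17.] [0.624 0.116]
0.58 [317. 183.  19.  28.] [ 0.524 -0.003]
0.56 [303.  91.  18.  30.] [0.644 0.02 ]
```

View pics/w3.png

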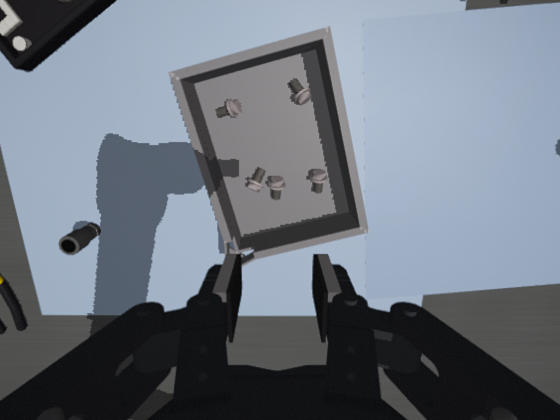

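All five bolts lie on the tote floor: (228,107), (303,91), (317,183), (257,180) and (277,187). The tote hasn't moved. Now I'll check IK along the tilt path, then grip and tip in steps.

```bash
cat >> h.py <<'E'
def plan(yaw,lift=.006,gy=0.0):
    c,a,_=tote(); g=np.array([*t2w(.116,gy),.056]); p=np.array([*t2w(-.115,.085),0])
    ax=Rn.from_euler('z',a).apply([-.7071,-.7071,0]); R0=Rn.from_euler('xyz',[180,0,yaw],degrees=True)
    def pose(d):
        Q=Rn.from_rotvec(ax*np.radians(d)); return p+Q.apply(g-p)+[0,0,lift],(Q*R0).as_euler('xyz',degrees=True)
    return g,pose
E
python3 - <<'E'
from h import *
a=np.degrees(tote()[1])
for y in(90+a,a-90):
  for gy in(0,-.03,.03):
    g,pose=plan(y,gy=gy)
    print(y,gy,g,[None if (q:=robot.inverse_kinematics(*pose(d))) is None else list(np.round(q).astype(int)) for d in(0,15,25,35)],pose(35)[0])
E
```

```text
104.74435758074911 0 [0.67861306 0.08269403 0.056     ] [[np.int64(-27), np.int64(45), np.int64(32), np.int64(77), np.int64(-24), np.int64(65), np.int64(23)], [np.int64(-41), np.int64(34), np.int64(38), np.int64(91), np.int64(-14), np.int64(50), np.int64(13)], [np.int64(-54), np.int64(28), np.int64(45), np.int64(99), np.int64(-3), np.int64(41), np.int64(1)], [np.int64(-70), np.int64(26), np.int64(55), np.int64(107), np.int64(11), np.int64(35), np.int64(-16)]] [0.61596356 0.11923841 0.18003484]
104.74435758074911 -0.03 [0.68624826 0.0536819  0.056     ] [[np.int64(-24), np.int64(45), np.int64(32), np.int64(76), np.int64(-24), np.int64(65), np.int64(25)], [np.int64(-38), np.int64(33), np.int64(38), np.int64(91), np.int64(-14), np.int64(50), np.int64(16)], [np.int64(-51), np.int64(27), np.int64(45), np.int64(99), np.int64(-3), np.int64(41), np.int64(4)], [np.int64(-68), np.int64(24), np.int64(55), np.int64(108), np.int64(12), np.int64(35), np.int64(-13)]] [0.62028502 0.09215923 0.19220214]
104.74435758074911 0.03 [0.67097785 0.11170616 0.056     ] [[np.int64(-29), np.int64(44), np.int64
[... 1237 characters left out ...]
0), np.int64(-24), np.int64(44), np.int64(-159)], [np.int64(21), np.int64(29), np.int64(-62), np.int64(104), np.int64(68), np.int64(64), np.int64(126)]] [0.62028502 0.09215923 0.19220214]
-75.25564241925089 0.03 [0.67097785 0.11170616 0.056     ] [[np.int64(-45), np.int64(58), np.int64(68), np.int64(79), np.int64(-54), np.int64(78), np.int64(-142)], [np.int64(-60), np.int64(51), np.int64(73), np.int64(92), np.int64(-47), np.int64(61), np.int64(-146)], [np.int64(-67), np.int64(38), np.int64(65), np.int64(100), np.int64(-24), np.int64(44), np.int64(-165)], [np.int64(-82), np.int64(39), np.int64(74), np.int64(107), np.int64(-19), np.int64(36), np.int64(-173)]] [0.61164209 0.14631759 0.16786755]
```

```bash
python3 - <<'E'
from h import *
g,pose=plan(np.degrees(tote()[1])+90)
o=pose(0)[1]
fingers.gripper_to(.5,100); robot.move_to([g[0],g[1],.13],o)
print(robot.line_to(g,velocity=.12,f_stop=15),robot.current_tool_pos())
fingers.gripper_to(0,100); print('gap',robot.current_finger_gap()*85,robot.current_contact_force())
robot.line_to(pose(0)[0],velocity=.05)
for d in range(4,29,4):
    robot.line_to(*pose(d),velocity=.07)
    if d>10: robot.pause(.4)
robot.pause(.6)
print(robot.current_finger_gap()*85,robot.current_contact_force(),robot.current_time_s())
Cw=cal('wrist'); im=vision.grab_frame('wrist'); t=vision.grab_frame('top'); s=vision.grab_frame('scene')
crop=lambda i,x,y:cv2.resize(i[y:y+150,x:x+200],(400,300),interpolation=cv2.INTER_CUBIC)
save('w4',np.hstack([cv2.resize(im,(400,300)),crop(t,150,150)]))
save('w4',np.vstack([np.hstack([cv2.resize(im,(400,300)),crop(t,150,140)]),np.hstack([crop(s,220,130),cv2.resize(s,(400,300))])]))
for r in recognise('bolt1','wrist'): print(round(r['p'],2),np.round(r['rect']))
E
```

```text
False [0.67933504 0.08261719 0.05688433]
gap 8.34143475869728 [0.37439076 0.58743551 4.26650626]
8.38152702613288 [-0.40299613 -0.09095342 -3.70559089] 30.675
0.79 [ 21. 117.  38.  48.]
```

View pics/w4.png

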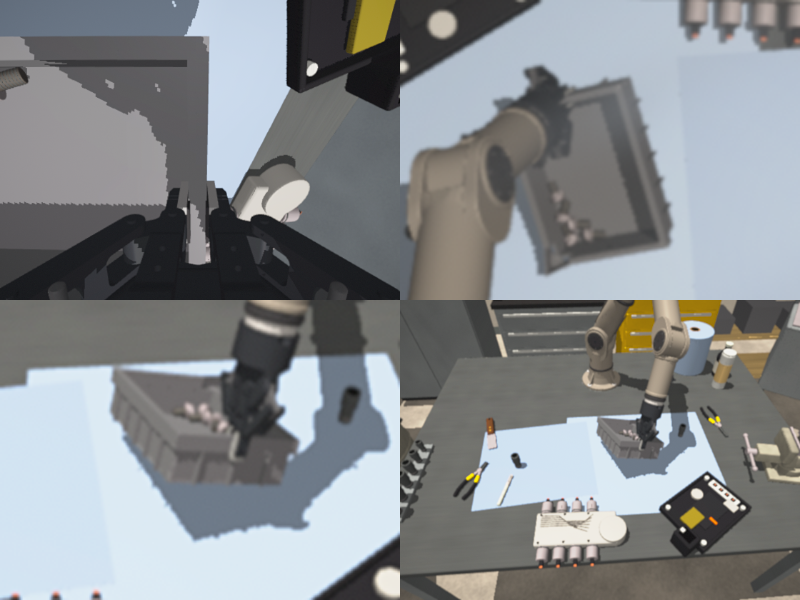

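At 28° the tote is held tilted. The bolts have slid toward the lip and the +y wall, in the top crop at about (555–600,190–240). I'll tilt further so that all of them run to the corner.

```bash
python3 - <<'E'
from h import *
g,pose=plan(np.degrees(tote()[1])+90)
for d in (31,34): robot.line_to(*pose(d),velocity=.05); robot.pause(.5)
robot.pause(.7)
print(robot.current_finger_gap()*85,robot.current_contact_force(),robot.current_time_s(),robot.current_tool_pos(),pose(34))
C=cal('top'); t=vision.grab_frame('top'); 
# predicted inside points on tilted floor drawn in the top picture
c,a,_=tote(); p=np.array([*t2w(-.115,.085),0]); ax=Rn.from_euler('z',a).apply([-.7071,-.7071,0]); Q=Rn.from_rotvec(ax*np.radians(34))
W=lambda x,y,z: p+Q.apply(np.array([*t2w(x,y),z])-p)+[0,0,.006]
b=cv2.resize(t[160:300,170:340],None,fx=4,fy=4,interpolation=cv2.INTER_CUBIC)
f=lambda P:tuple(int(v) for v in ((w2p(P,C)-[170,160])*4))
def pl(pts,col): cv2.polylines(b,[np.array([f(W(*q)) for q in pts])],True,col,1)
pl([(-.121,.091,.07),(.121,.091,.07),(.121,-.091,.07),(-.121,-.091,.07)],(255,0,0))
pl([(-.111,.081,.012),(.012,.081,.012),(.012,-.022,.012),(-.111,-.022,.012)],(0,255,0))
save('w5',b)
cs=cal('scene'); s=vision.grab_frame('scene')
C=cs; b=cv2.resize(s[150:260,240:380],None,fx=5,fy=5,interpolation=cv2.INTER_CUBIC)
f=lambda P:tuple(int(v) for v in ((w2p(P,C)-[240,150])*5))
pl([(-.121,.091,.07),(.121,.091,.07),(.121,-.091,.07),(-.121,-.091,.07)],(255,0,0))
pl([(-.111,.081,.012),(.012,.081,.012),(.012,-.022,.012),(-.111,-.022,.012)],(0,255,0))
save('w6',b)
E
```

```text
8.146578878120234 [-0.29925746 -0.11558025 -3.9482242 ] 33.3583 [0.61856327 0.11772302 0.17736852] (array([0.61856728, 0.11771962, 0.1773745 ]), array([154.50148626,  23.29128255,  99.40447308]))
```

View pics/w5.png

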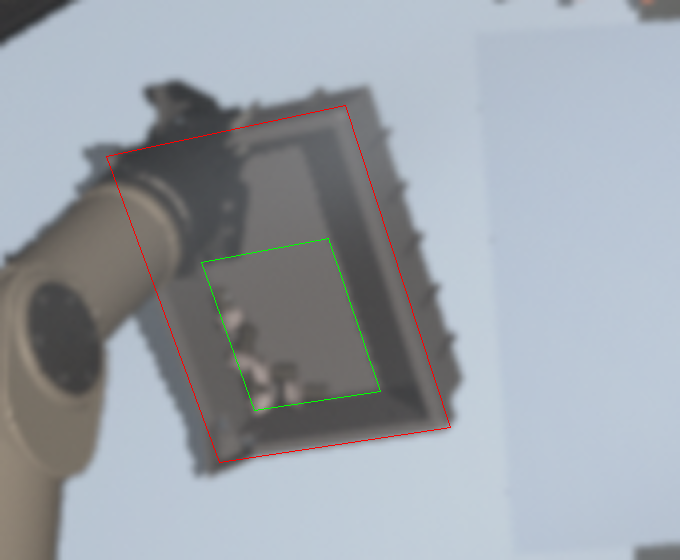

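View pics/w6.png

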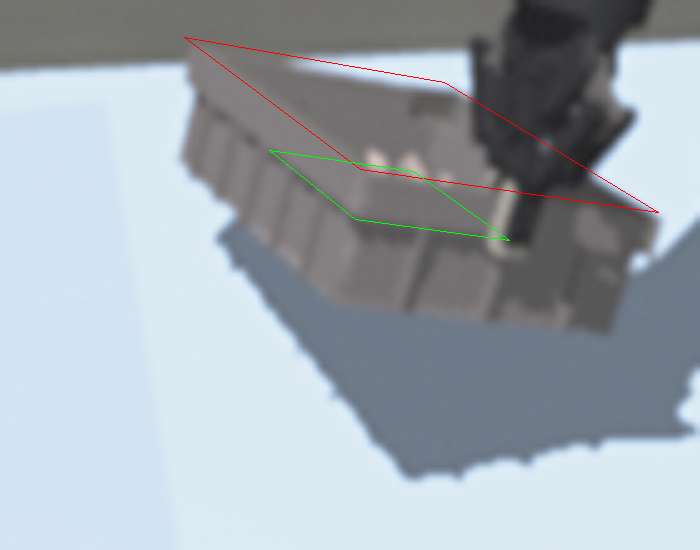

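The overlay fits the tote, and the bolts I can see lie in or near the target box by the lip. The gripper hides the far +y part from the top camera, so I'll check that with the wrist camera and count the bolts in a sharper top crop.

```bash
python3 - <<'E'
from h import *
im=vision.grab_frame('wrist'); t=vision.grab_frame('top')
z=cv2.resize(t[210:275,205:270],(520,520),interpolation=cv2.INTER_LANCZOS4)
z=cv2.convertScaleAbs(z,alpha=1.6,beta=-60)
save('w7',np.hstack([cv2.resize(im,(280,520))*0+0 if 0 else cv2.copyMakeBorder(cv2.resize(im,(280,210)),0,310,0,0,cv2.BORDER_CONSTANT),z]))
c,a,_=tote(); p=np.array([*t2w(-.115,.085),0]); ax=Rn.from_euler('z',a).apply([-.7071,-.7071,0]); Q=Rn.from_rotvec(ax*np.radians(34)); W=lambda x,y,z: p+Q.apply(np.array([*t2w(x,y),z])-p)+[0,0,.006]
Cw=cal('wrist'); C=cal('top')
for x in(-.08,-.03,.012,.06): print(x,'wrist',w2p(W(x,.07,.012),Cw)/2,'top',(w2p(W(x,.07,.012),C)-[205,210])*8+[280,0])
E
```

```text
-0.08 wrist [-51.86490816  60.81285514] top [509.61704963 344.22289799]
-0.03 wrist [-4.79008894 60.30848149] top [466.48386911 223.55485823]
0.012 wrist [35.84400182 59.99607271] top [429.60500387 120.27065272]
0.06 wrist [83.11518744 59.76345839] top [3.86728514e+02 5.78972608e-02]
```

View pics/w7.png

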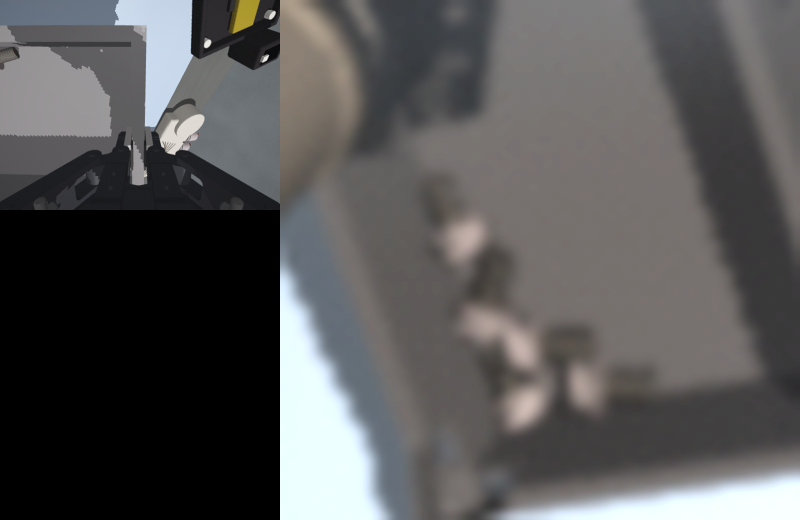

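Five heads with their shanks show in the top crop, at (460,240), (475,320), (520,340), (525,405) and (585,385). The rearmost bolt's middle is at tote x of about -0.03 m, against a limit of +0.012. The wrist view shows the far end empty.

```bash
python3 - <<'E'
from h import *
robot.pause(.3); print(np.abs(robot.current_dq()).max(),robot.current_finger_gap()*85,robot.current_time_s())
workorder.close_job()
E
```

```text
0.062101243591076986 8.228237161107911 33.8583
the job is handed in; nothing more can be done
```

I put both stray bolts in the tote, then gripped the tote by its far end rim at 100 N and tipped it 34° in steps towards the lip. I handed the job in at about 34 s with the tote held still and its low corner commanded 6 mm above the bench.

- **Bolts:** the last top picture shows five bolts together at the lip corner, the rearmost about 4 cm inside the limit. The wrist picture shows the far end of the floor empty.
- **Tools:** none was near the motion, and the scene picture at 28° showed nothing touching the tote. I didn't measure their positions again afterwards.
- **Disagreements:** the network found only 3 of the 5 bolts in the tote before the tip, so I counted by eye. I measured the rim about 3–5% small, and the finger gap read about 3 mm under the bolt's 12 mm shank and nearly 2 mm under the 10 mm rim. Neither caused a problem.

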